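# Weight a stone slab in the fence corner

## Task

The black stone slab is being bonded to its backing panel: slide it over the panel until it sits square and flush against both wooden fence battens in the corner, its long side along the far batten. Then lift the large steel weight by its stirrup handle up and off its hook and set it down gently, flat, on the middle of the slab to hold it there, with the slab still flush. Leave everything else where it is.

Things in the scene. Friction and masses are not known exactly. Their poses are not given: they have to be found in the camera images.
- slab: Black stone slab, 85 mm along its x, 120 mm along its y, 24 mm thick, about 0.6 kg, lying flat and loose on the panel; it slides under a push of some 3 to 6 N. Origin: centre of its underside. At the start its axes are within 0.35 rad of the panel's, and it is seated when they are parallel.
- corner (a point): Inner corner where the two battens meet, level with the panel's upper face. +x points at the far batten, -y at the right-hand batten, z up; the far batten's inner face is the plane x = 0, the right batten's is y = 0. The seated slab has its origin at x = -42.5 mm, y = +60 mm, z = 0 here, with parallel axes.
- panel: Fixed aluminium-faced backing panel, 260 mm (x) by 320 mm (y), 20 mm thick, on the table. Origin: centre of its underside. Two fixed wooden fence battens, 24 mm wide, run along its far (+x) and right-hand (-y) edges and stand 18 mm above its upper face, 6 mm lower than the slab's top. Its axes are those of the corner.
- weight: Large steel weight, about 0.7 kg, hanging level by its handle from one of the three hooks, with the rack's yaw: a flat block 60 mm along x, 70 mm along y, 18 mm high, with an upright stirrup handle in its middle. Origin: centre of the block's underside. It stands on the slab with its origin 24 mm above the slab's.
- weight_handle (a point): Middle of the top of the large weight's handle, 93 mm above its origin. Flat bar: 50 mm wide over the two upright legs (along the weight's y), 16 mm deep (x), 5 mm thick; opening 40 mm wide, 70 mm high. The hook passes through it along x. The legs can be pinched from outside, along y, from above.
- rack: Fixed grey steel rack on a wooden base, with three hooks, 115 mm apart in y. Origin: centre of its base's underside. Each hook is an 8 mm bar, its axis level 200 mm above the table, from the cross-bar (x = +44 mm) towards -x, turned up at x = -32 mm to a tip 24 mm above the axis. A handle hangs near x = 4 mm: raise it 25 to 50 mm, then draw it 60 mm or more to -x. Bar and posts end 211 mm up.
- small_weight: Bystander: a smaller weight of the same form (block 36 x 42 x 14 mm, 75 mm high over the handle) hanging from another hook. Origin: centre of its underside.
- flat_brush: Bystander: flat wide brush with a wooden handle, 170 mm long, hanging from the remaining hook by the eye in its handle. Origin: centre of the underside of the bristles.
- fragment: Bystander: small black stone fragment, about 50 x 45 x 18 mm, lying on the near left part of the panel. Origin: its underside.
- scrub_block: Bystander: small greyish foam block, 75 x 55 x 38 mm, on the table between panel and rack. Origin: centre of its underside.
- scrub_slab: Bystander: larger greyish foam block, 100 x 150 x 35 mm, on the table at the left. Origin: centre of its underside.
- paint_brush: Bystander: brush with a wooden handle lying on the table in front of the rack, 200 mm long. Origin: middle of its underside.
Not all that is in view belongs to the job. Leave any purple look-alike of the slab alone.

How it is judged:
On the way, in this order (a step that is already met when the one before it is completed fails the run):
1. the slab lies flat in the corner, flush with both battens (within 3 mm and 2 degrees), before the large weight is taken down (x of slab in the frame of corner between -0.0455 and -0.0395 m and y of slab in the frame of corner between 0.057 and 0.063 m and angle between the x axis of slab and the x axis of corner, either way round below 0.035 rad and angle between slab's own z axis and vertical below 0.05 rad), for 0.2 s.
2. the large weight has been lifted off its hook and is clear of the rack (distance of weight from where it was at the start of the episode above 0.1 m and contact force between weight and rack below 0.1 N), for 0.1 s.
At the end, for the whole second after the job is handed in: The slab lies flat in the corner, its faces within 3 mm of both battens and square within 0.035 rad (2 degrees), its long side along the far batten; the large weight stands flat on it, its centre within 15 mm of the slab's middle along each of the slab's axes; both are at rest (all of step 1 and x of weight in the frame of slab between -0.015 and 0.015 m and y of weight in the frame of slab between -0.015 and 0.015 m and z of weight in the frame of slab between 0.021 and 0.027 m and angle between weight's own z axis and vertical below 0.05 rad and linear speed of each of weight, slab below 0.01 m/s); the robot touches nothing.
It fails at once if the weight is let fall (a drop of more than about 10 mm) or banged down on the slab (over 50 N between them) (contact force between weight and slab above 50 N or (contact force between weight and anything else below 0.1 N and linear speed of weight above 0.45 m/s)).
It fails at once if the small weight, the flat brush or any other bystander is moved by more than 40 mm (distance of any of small_weight, flat_brush, fragment, scrub_block, scrub_slab, paint_brush from where it was at the start of the episode above 0.04 m).
It also fails if it takes over 72 s, if anything falls off the work surface, if the arm or the gripper's body presses on something with over 40 N, if the wrist force passes 120 N, or if a joint passes its speed limit or range.

## Robot

A 6-joint arm with a two-finger parallel gripper is mounted at the origin on the work surface. World frame = base frame: x ahead of the robot, y to its left, z up, the work surface at z = 0. Lengths are in m, angles in rad, forces in N, time in s.
With the tool pointing down it reaches from about 0.35 to 0.95 m from the base axis. Payload 17.4 kg.
Tool frame: the origin (TCP) lies between the finger pads; the fingertips stand 8 mm ahead of it and the grasp point (between the pads) lies 11 mm behind it; z points along the fingers, y is the line along which they close (so a half turn about z gives the same grasp; the last joint's range is limited). The gripper opens to 93 mm and grips with 3 to 60 N. Pads are 15 mm wide; open, the fingers measure 128 mm over their backs; the gripper's body (75 mm by 188 mm) begins 65 mm behind the grasp point.
Start: joints at [1.17, 0.116, 1.442, -0, 1.584, -0.038], TCP at [0.24, 0.631, 0.227] pointing down, gripper open.
Joint ranges: [-2.83, 2.83], [-0.83, 2.19], [0.07, 2.5], [-1.14, 4.28], [0.01, 3], [-2.97, 2.97]. Speed limits (rad/s): [1.89, 1.89, 2.22, 3.14, 3.14, 3.14].

## Interface

Orientations are given as a rotation vector (axis times angle).
In Python, from rig import telemetry, read_camera, job_done gives the robot as it stands. The module is installed in compiled form; this text tells all that it offers.
- The arm moves only by the tool play_rows, never from a script. Its argument "moves" is a list of rows, each an object of numbers: "grip": the closure, from -1 (fully open) to 1 (shut); "tx", "ty", "tz": the shift along the tool's x, y, z in units of 0.4 m (1.0 is 0.4 m); "yaw": the turn about the tool's z in units of 2 pi rad (1.0 is 2 pi rad). A call has 1 to 12 rows; each row shifts and turns the commanded pose from where the row before left it, along the tool's axes as they then stand; what a row does not reach is not made up. A row lasts 1/8 s, in which the tool goes at most 62.5 mm and 10.7 degrees, less where a joint would pass 70% of its speed; a pose out of reach is approached as far as the arm can. A call with a number of a shift or a turn outside -1 to 1 is refused whole. A call with a gripper value outside its range is refused whole. The fingers move at their own pace and stop on an object; "newtons" is the grip in N (left out, the last holds). Time passes only in rows, so rows that do not move let the fingers close. It gives the time, the measured TCP pose, the force, the opening and the grip force at its end, in the units of the state.
- telemetry.sense(): the state, without advancing time (a new reading comes with each control period).
- read_camera(name): name is "side" or "top"; returns a dict with "img" (384x512x3 uint8, red, green, blue), "fov_y" (degrees; the focal length in pixels is half the picture's height over the tangent of half this angle, whatever the lens; pixels are square), "cx", "cy" (the principal point, pixels), "position" and "orientation" of the camera in the world. Camera axes: x right, y up, looking along -z (the intrinsics and any distortion apply to the point x, -y, -z); pixel columns grow to the right and rows downward; lengths in m; the calibration is good to about 2 mm. A picture is of the moment at which its call begins. There is no depth.
- job_done(): hands the job in; it is judged then, once.
The state is a dict: "t": time; "joint_positions": joint angles; "joint_velocities": joint speeds; "tau": joint torques, N m; "eef_pos": TCP position; "tool_rot": TCP orientation; "force": force on the tool from outside, world axes, zero at the start; "moment": the same for the moment, N m; "opening": opening from 0.0 (shut) to 1.0 (fully open); "gripper_force": force on a finger pad.
Only numpy, scipy, OpenCV 4.12 (cv2) and the standard library are available. Lean on these libraries where they do the work, as an engineer would, in place of code of your own. Each camera call takes 0.05 s, during which the arm holds its last target. There are 200 camera calls.

## Working session

There is one attempt and no reset: what is moved stays moved. The work goes in short steps, Python scripts to look and compute and a tool call to move; the robot and the scene stay as the last step left them, time stands still between calls to the robot, and variables do not carry over. Pictures are saved under pics/ and viewed, at most 10 in all, crops included, and the job is handed in when it is done.

Besides the shell and the picture viewer there is one more tool, called after ">>>" by a JSON object that holds its "name" and its "arguments". play_rows: Moves the arm, as the interface text tells. Its arguments: {"type":"object","properties":{"moves":{"type":"array","items":{"type":"object","properties":{"grip":{"type":"number"},"tx":{"type":"number","minimum":-1,"maximum":1},"ty":{"type":"number","minimum":-1,"maximum":1},"tz":{"type":"number","minimum":-1,"maximum":1},"yaw":{"type":"number","minimum":-1,"maximum":1}}}},"newtons":{"type":"number"}},"required":["moves"]}

```bash
mkdir -p pics; cat > h.py <<'E'
import numpy as np, cv2
from scipy.spatial.transform import Rotation as R
from rig import telemetry, read_camera, job_done
def cam(n):
    c=read_camera(n)
    c['f']=192/np.tan(np.radians(c['fov_y'])/2)
    c['Rm']=R.from_rotvec(c['orientation']).as_matrix() if len(c['orientation'])==3 else R.from_quat(c['orientation']).as_matrix()
    return c
def save(c,name): cv2.imwrite('pics/'+name,c['img'][:,:,::-1])
def ray(c,u,v):
    d=np.array([(u-c['cx'])/c['f'],-(v-c['cy'])/c['f'],-1.]); return c['Rm']@d
def onz(c,u,v,z):
    d=ray(c,u,v);p=np.array(c['position']);return p+d*(z-p[2])/d[2]
def proj(c,P):
    q=c['Rm'].T@(np.array(P)-c['position']); return c['cx']+c['f']*q[0]/-q[2], c['cy']-c['f']*q[1]/-q[2]
def two(c1,a,c2,b):
    d1=ray(c1,*a);d2=ray(c2,*b);d1/=np.linalg.norm(d1);d2/=np.linalg.norm(d2)
    p1=np.array(c1['position']);p2=np.array(c2['position'])
    s=np.linalg.lstsq(np.c_[d1,-d2],p2-p1,rcond=None)[0]
    x=p1+s[0]*d1;y=p2+s[1]*d2;return (x+y)/2,np.linalg.norm(x-y)
E
python3 - <<'E'
from h import *
for n in('top','side'):
    c=cam(n);save(c,n+'0.png');print(n,{k:v for k,v in c.items() if k not in('img','Rm')})
    np.savez(n+'0.npz',**c)
print(telemetry.sense())
E
```

```text
top {'fov_y': 55.61798476756476, 'cx': 256.9954529795012, 'cy': 193.10780781571674, 'position': array([ 0.36502755, -0.03334156,  1.54539356]), 'orientation': array([ 0.06933048, -0.06951246, -1.5945789 ]), 'f': np.float64(364.0219094091177)}
side {'fov_y': 44.498317902058936, 'cx': 254.8982684209679, 'cy': 191.09500189426004, 'position': array([ 0.24405972, -1.09154247,  1.02358598]), 'orientation': array([ 0.8746106 , -0.08594896, -0.23890771]), 'f': np.float64(469.33017092847643)}
{'t': 0.1, 'joint_positions': array([ 1.17019670e+00,  1.16415301e-01,  1.44219326e+00, -6.41286366e-06,
        1.58400633e+00, -3.77971736e-02]), 'joint_velocities': array([ 7.15815999e-05, -1.04623283e-03, -3.02415929e-03, -4.88199654e-04,
        8.26206808e-04,  2.95539241e-04]), 'tau': array([ 1.39289245e-03, -7.22888374e+01, -6.23869228e+01,  7.81811471e-02,
        2.27810245e-02, -4.50573884e-05]), 'eef_pos': array([0.23949355, 0.63089458, 0.22599755]), 'tool_rot': array([-5.66729490e-01, -3.08983209e+00,  1.56938704e-03]), 'force': array([-0.81891909, -0.89339859, -0.28170788]), 'moment': array([ 0.0293396 , -0.00566008,  0.00681561]), 'gripper_force': 0.0, 'opening': 0.999200237571486}
```

View pics/top0.png

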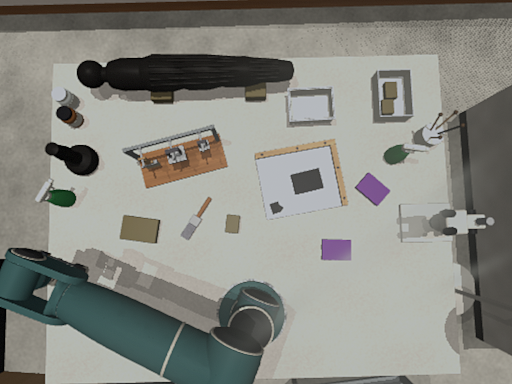

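View pics/side0.png

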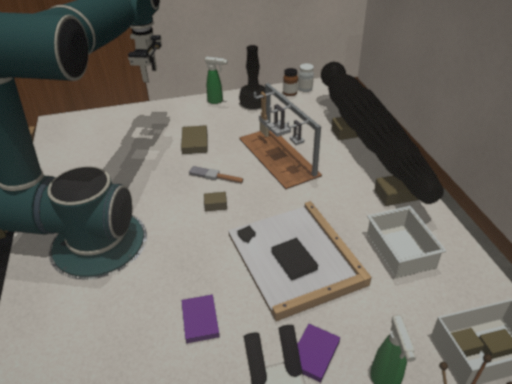

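The top view shows the panel near (300,182), with battens along its upper and right edges. The slab is at (307,181), the fragment at (277,208) and the rack at (178,155); the side view has the slab at (295,258) and the hooks at (275–300,120). Next I'll measure the slab, the battens and the rack.

```bash
cat > meas.py <<'E'
from h import *
def load(n):
    z=np.load(n+'0.npz');return {k:z[k] for k in z.files}
def slab(c,z=0.044,box=None):
    g=c['img'].max(2); m=(g<70).astype(np.uint8)
    x0,x1,y0,y1=box
    mm=np.zeros_like(m);mm[y0:y1,x0:x1]=m[y0:y1,x0:x1]
    cs,_=cv2.findContours(mm,cv2.RETR_EXTERNAL,cv2.CHAIN_APPROX_NONE)
    k=max(cs,key=cv2.contourArea)[:,0,:]
    P=np.array([onz(c,u,v,z)[:2] for u,v in k])
    return P,k,cv2.contourArea(k)
E
python3 - <<'E'
from meas import *
t=load('top');s=load('side')
P,k,a=slab(t,.044,(270,335,150,215));print('slab top',cv2.minAreaRect((P*1000).astype(np.float32)),a)
hs=cv2.cvtColor(t['img'],cv2.COLOR_RGB2HSV)
for n,c,box in(('top',t,(245,360,130,230)),('side',s,(225,375,195,320))):
    h=cv2.cvtColor(c['img'],cv2.COLOR_RGB2HSV)
    m=((h[...,0]<25)&(h[...,0]>8)&(h[...,1]>80)&(h[...,2]>90)).astype(np.uint8)
    x0,x1,y0,y1=box;mm=0*m;mm[y0:y1,x0:x1]=m[y0:y1,x0:x1]
    cs,_=cv2.findContours(mm,cv2.RETR_EXTERNAL,cv2.CHAIN_APPROX_NONE)
    kk=max(cs,key=cv2.contourArea);print(n,len(cs),cv2.contourArea(kk))
    for q in cv2.approxPolyDP(kk,2.5,True)[:,0]: print(q,onz(c,*q,.038).round(4),onz(c,*q,.02).round(4))
a=cv2.resize(t['img'][118:195,115:240],None,fx=4.8,fy=4.8,interpolation=cv2.INTER_CUBIC)
b=cv2.resize(s['img'][85:195,230:335],None,fx=5,fy=5,interpolation=cv2.INTER_CUBIC)
cv2.imwrite('pics/rt.png',a[:,:,::-1]);cv2.imwrite('pics/rs.png',b[:,:,::-1])
E
```

```text
slab top ((518.4952392578125, -301.16015625), (8.355514526367188, 4.169281005859375), 88.56939697265625) 1.5
top 1 557.0
[346 204] [ 0.4436 -0.4029  0.038 ] [ 0.4446 -0.4073  0.02  ]
[346 199] [ 0.4644 -0.4038  0.038 ] [ 0.4656 -0.4083  0.02  ]
[341 198] [ 0.4691 -0.3833  0.038 ] [ 0.4703 -0.3875  0.02  ]
[345 194] [ 0.4853 -0.4006  0.038 ] [ 0.4867 -0.405   0.02  ]
[333 139] [ 0.7189 -0.3609  0.038 ] [ 0.7231 -0.3648  0.02  ]
[255 154] [ 0.6631 -0.0309  0.038 ] [ 0.6666 -0.0309  0.02  ]
[257 158] [ 0.6459 -0.0389  0.038 ] [ 0.6492 -0.0389  0.02  ]
[332 142] [ 0.7061 -0.3561  0.038 ] [ 0.7102 -0.3599  0.02  ]
[334 144] [ 0.6974 -0.3641  0.038 ] [ 0.7013 -0.3681  0.02  ]
[330 146] [ 0.6893 -0.347   0.038 ] [ 0.6931 -0.3507  0.02  ]
[342 204] [ 0.444  -0.3863  0.038 ] [ 0.445  -0.3905  0.02  ]
side 1 1716.0
[310 202] [ 0.6648 -0.0374  0.038 ] [ 0.6725 -0.0181  0.02  ]
[306 203] [ 0.651  -0.0386  0.038 ] [ 0.6584 -0.0193  0.02  ]
[307 208] [ 0.6463 -0.0619  0.038 ] [ 0.6537 -0.0431  0.02  ]
[357 275] [ 0.6879 -0.353   0.038 ] [ 0.696  -0.3395  0.02  ]
[329 286] [ 0.6023 -0.3683  0.038 ] [ 0.6088 -0.3551  0.02  ]
[330 290] [ 0.6001 -0.3813  0.038 ] [ 0.6066 -0.3684  0.02  ]
[326 287] [ 0.5935 -0.3694  0.038 ] [ 0.5999 -0.3562  0.02  ]
[288 301] [ 0.4842 -0.3865  0.038 ] [ 0.4886 -0.3736  0.02  ]
[285 307] [ 0.4714 -0.4022  0.038 ] [ 0.4756 -0.3896  0.02  ]
[282 304] [ 0.4667 -0.3914  0.038 ] [ 0.4708 -0.3786  0.02  ]
[275 306] [ 0.4479 -0.3927  0.038 ] [ 0.4516 -0.3799  0.02  ]
[273 311] [ 0.4389 -0.406   0.038 ] [ 0.4424 -0.3935  0.02  ]
[277 319] [ 0.442  -0.4313  0.038 ] [ 0.4456 -0.4192  0.02  ]
[368 284] [ 0.7034 -0.3887  0.038 ] [ 0.7118 -0.3759  0.02  ]
[368 274] [ 0.7177 -0.3574  0.038 ] [ 0.7263 -0.344   0.02  ]
```

View pics/rt.png

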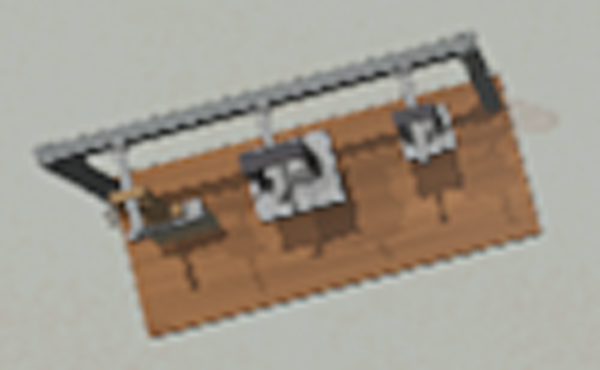

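View pics/rs.png

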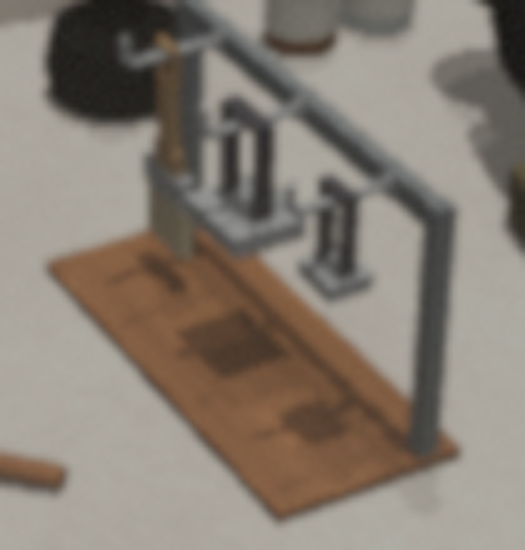

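The crops show the large weight on the middle hook. Its handle top is near top px (172.5,150) and side px (279,108). The crossbar runs (123,149)→(213,125) in the top view, and its right-hand end is at side px (320,127).

```bash
python3 - <<'E'
from meas import *
t=load('top');s=load('side')
for n,c,box in(('top',t,(262,338,158,218)),('side',s,(236,325,222,285))):
    x0,x1,y0,y1=box;g=c['img'].max(2)
    sub=g[y0:y1,x0:x1];th,m=cv2.threshold(sub,0,255,cv2.THRESH_OTSU+cv2.THRESH_BINARY_INV)
    cs,_=cv2.findContours(m,cv2.RETR_EXTERNAL,cv2.CHAIN_APPROX_NONE)
    for k in sorted(cs,key=cv2.contourArea)[-3:]:
        k=k[:,0]+[x0,y0]
        for z in((.044,.032) if n=='top' else (.044,)):
            P=np.array([onz(c,u,v,z)[:2] for u,v in k])*1000
            print(n,th,z,cv2.contourArea(k.astype(np.float32)),cv2.minAreaRect(P.astype(np.float32)))
        print([tuple(q) for q in cv2.approxPolyDP(k.astype(np.int32),2.,True)[:,0]])
# inner batten edges (top view): saturation crossing white->wood, subpixel, at z=.02
S=cv2.cvtColor(t['img'],cv2.COLOR_RGB2HSV)[...,1].astype(float)
def cross(line):
    for i in range(len(line)-1):
        if line[i]<70<=line[i+1]: return i+(70-line[i])/(line[i+1]-line[i])
F=[];Rr=[]
for u in range(265,325):
    v0=170; i=cross(S[v0:135:-1,u]); 
    if i: F.append(onz(t,u,v0-i,.02)[:2])
for v in range(155,200):
    i=cross(S[v,325:350])
    if i: Rr.append(onz(t,325+i,v,.02)[:2])
def fit(P):
    vx,vy,x,y=cv2.fitLine(np.array(P,np.float32),cv2.DIST_HUBER,0,.001,.001).ravel();return np.array([vx,vy]),np.array([x,y])
d1,p1=fit(F);d2,p2=fit(Rr)
a=np.linalg.solve(np.c_[d1,-d2],p2-p1);print('corner',p1+d1*a[0],'far dir',np.degrees(np.arctan2(d1[1],d1[0])),'right dir',np.degrees(np.arctan2(d2[1],d2[0])),len(F),len(Rr))
# rack
L=two(t,(122.9,149.3),s,(266,85));Rt=two(t,(213.3,124.9),s,(320,126.5));H=two(t,(172.5,150),s,(279,108))
print(L,Rt,H)
A=onz(t,122.9,149.3,.211);B=onz(t,213.3,124.9,.211);print(A,B,np.degrees(np.arctan2(*(A-B)[1::-1])),np.linalg.norm(A-B))
print(onz(t,172.5,150,.209),onz(s,279,108,.209))
print('rack proj',proj(t,onz(t,172.5,150,.209)),'fragment',onz(t,277,208,.03))
E
```

```text
top 132.0 0.044 0.0 ((634.8026123046875, -351.799072265625), (4.227109909057617, 0.0), 177.53721618652344)
top 132.0 0.032 0.0 ((636.9588623046875, -354.3443603515625), (4.260955333709717, 0.0), 177.53707885742188)
[(np.int32(332), np.int32(158))]
top 132.0 0.044 84.5 ((438.3447265625, -112.73851013183594), (41.720680236816406, 45.69905471801758), 16.969738006591797)
top 132.0 0.032 84.5 ((438.93072509765625, -113.37308502197266), (42.05413818359375, 46.06429672241211), 16.969791412353516)
[(np.int32(277), np.int32(202)), (np.int32(270), np.int32(204)), (np.int32(273), np.int32(213)), (np.int32(282), np.int32(208))]
top 132.0 0.044 546.5 ((543.4968872070312, -241.59320068359375), (84.9041519165039, 122.04532623291016), 12.6259126663208)
top 132.0 0.032 546.5 ((544.9232177734375, -243.25765991210938), (85.58274841308594, 123.020751953125), 12.625926971435547)
[(np.int32(318), np.int32(168)), (np.int32(290), np.int32(176)), (np.int32(295), np.int32(193)), (np.int32(322), np.int32(187))]
side 114.0 0.044 13.5 ((656.9928588867188, -158.52142333984375), (6.789325714111328, 45.882114410400
[... 582 characters left out ...]
int32(254)), (np.int32(292), np.int32(280)), (np.int32(317), np.int32(269)), (np.int32(316), np.int32(262))]
corner [ 0.69936913 -0.34918278] far dir -80.872505 right dir 9.27216 60 45
(array([0.65854823, 0.46356185, 0.20154011]), np.float64(0.004861190537175294)) (array([0.74434976, 0.12229263, 0.20869091]), np.float64(0.0011324100161989841)) (array([0.65227567, 0.27619231, 0.20700509]), np.float64(0.0004378257193300816))
[0.65890793 0.45976262 0.211     ] [0.74312265 0.1221366  0.211     ] 104.00560650193543 0.3479704667764823
[0.65206676 0.27569748 0.209     ] [0.65104917 0.27283275 0.209     ]
rack proj (np.float64(172.5), np.float64(150.0)) fragment [ 0.4345469  -0.11690626  0.03      ]
```

>>> {"name": "play_rows", "arguments": {"moves": [{"grip":-0.29,"yaw":-0.028},{"grip":-0.29,"yaw":-0.028},{"grip":-0.29,"yaw":-0.0273},{"grip":-0.29},{"grip":-0.29,"tx":-0.0126,"ty":-0.1265},{"grip":-0.29,"tx":-0.0126,"ty":-0.1265},{"grip":-0.29,"tx":-0.0126,"ty":-0.1265},{"grip":-0.29,"tx":-0.0126,"ty":-0.1265},{"grip":-0.29,"tx":-0.0126,"ty":-0.1265},{"grip":-0.29,"tx":-0.0126,"ty":-0.1265},{"grip":-0.29,"tx":-0.0126,"ty":-0.1265},{"grip":-0.29,"tx":-0.0126,"ty":-0.1265}]}}

```text
$.moves[0]: bad value
```

>>> {"name": "play_rows", "arguments": {"moves": [{"grip":-0.29,"tx":-0.0126,"ty":-0.1265},{"grip":-0.29,"tx":-0.0126,"ty":-0.1265},{"grip":-0.29,"tx":-0.0126,"ty":-0.1265},{"grip":-0.29,"tx":-0.0126,"ty":-0.1265},{"grip":-0.29,"tx":-0.0126,"ty":-0.1265},{"grip":-0.29,"tx":-0.0126,"ty":-0.1265},{"grip":-0.29,"tx":-0.0126,"ty":-0.1265},{"grip":-0.29,"tx":-0.0126,"ty":-0.1265},{"grip":-0.29,"tx":-0.0126,"ty":-0.1265},{"grip":-0.29,"tx":-0.0126,"ty":-0.1265},{"grip":-0.29},{"grip":-0.29}]}}

```text
$.moves[0]: bad value
```

```bash
cat > st.py <<'E'
from h import *
import sys
C=np.array([.6985,-.349]);a=np.radians(9.2)
s=telemetry.sense();Rm=R.from_rotvec(s['tool_rot']).as_matrix();p=s['eef_pos']
d=p[:2]-C
print('t',round(s['t'],2),'p',p.round(4),'tilt',Rm[:,2].round(3),'yang',np.degrees(np.arctan2(Rm[1,1],Rm[0,1])).round(2),'panel',(np.array([[np.cos(a),np.sin(a)],[-np.sin(a),np.cos(a)]])@d).round(4),'F',s['force'].round(2),'open',round(s['opening']*93,1),'g',round(s['gripper_force'],1),'j6',s['joint_positions'].round(2))
if len(sys.argv)>3:
    g=np.array(list(map(float,sys.argv[1:4])))-p; print('tool delta units',(Rm.T@g/.4).round(4))
E
python3 st.py .4744 -.2537 .036
```

```text
t 0.1 p [0.2395 0.6309 0.226 ] tilt [-0.    -0.001 -1.   ] yang 69.21 panel [-0.2964  1.0407] F [-0.82 -0.89 -0.28] open 92.9 g 0.0 j6 [ 1.17  0.12  1.44 -0.    1.58 -0.04]
tool delta units [-1.3339 -1.8586  0.4769]
```

>>> {"name": "play_rows", "arguments": {"moves": [{"grip":-0.29,"tx":0,"ty":0,"tz":0,"yaw":-0.028},{"grip":-0.29,"tx":0,"ty":0,"tz":0,"yaw":-0.028},{"grip":-0.29,"tx":0,"ty":0,"tz":0,"yaw":-0.0273},{"grip":-0.29,"tx":0,"ty":0,"tz":0,"yaw":0}], "newtons": 30}}

```text
t: 0.6
eef_pos: [0.2395, 0.631, 0.2262]
tool_rot: [0.251, -3.131, 0.001]
force: [0.5, 0.6, 0.7]
opening: 0.657
gripper_force: 0.0
```

```bash
python3 st.py .4744 -.2537 .226
```

```text
t 0.6 p [0.2395 0.631  0.2262] tilt [-0.    -0.001 -1.   ] yang 99.15 panel [-0.2964  1.0407] F [0.5  0.58 0.69] open 61.1 g 0.0 j6 [ 1.17  0.12  1.44 -0.    1.58 -0.56]
tool delta units [-2.2810e-01 -2.2769e+00  1.8000e-03]
```

All the keys are required in each row. Next I'll travel over to the panel.

>>> {"name": "play_rows", "arguments": {"moves": [{"grip":-0.29,"tx":-0.0127,"ty":-0.1265,"tz":0,"yaw":0},{"grip":-0.29,"tx":-0.0127,"ty":-0.1265,"tz":0,"yaw":0},{"grip":-0.29,"tx":-0.0127,"ty":-0.1265,"tz":0,"yaw":0},{"grip":-0.29,"tx":-0.0127,"ty":-0.1265,"tz":0,"yaw":0},{"grip":-0.29,"tx":-0.0127,"ty":-0.1265,"tz":0,"yaw":0},{"grip":-0.29,"tx":-0.0127,"ty":-0.1265,"tz":0,"yaw":0},{"grip":-0.29,"tx":-0.0127,"ty":-0.1265,"tz":0,"yaw":0},{"grip":-0.29,"tx":-0.0127,"ty":-0.1265,"tz":0,"yaw":0},{"grip":-0.29,"tx":-0.0127,"ty":-0.1265,"tz":0,"yaw":0}]}}

```text
t: 1.72
eef_pos: [0.3575, 0.1873, 0.2267]
tool_rot: [-0.245, 3.132, 0.0]
force: [0.6, 0.3, 0.2]
opening: 0.646
gripper_force: 0.0
```

>>> {"name": "play_rows", "arguments": {"moves": [{"grip":-0.29,"tx":-0.0127,"ty":-0.1265,"tz":0,"yaw":0},{"grip":-0.29,"tx":-0.0127,"ty":-0.1265,"tz":0,"yaw":0},{"grip":-0.29,"tx":-0.0127,"ty":-0.1265,"tz":0,"yaw":0},{"grip":-0.29,"tx":-0.0127,"ty":-0.1265,"tz":0,"yaw":0},{"grip":-0.29,"tx":-0.0127,"ty":-0.1265,"tz":0,"yaw":0},{"grip":-0.29,"tx":-0.0127,"ty":-0.1265,"tz":0,"yaw":0},{"grip":-0.29,"tx":-0.0127,"ty":-0.1265,"tz":0,"yaw":0},{"grip":-0.29,"tx":-0.0127,"ty":-0.1265,"tz":0,"yaw":0},{"grip":-0.29,"tx":-0.0127,"ty":-0.1265,"tz":0,"yaw":0},{"grip":-0.29,"tx":0,"ty":0,"tz":0,"yaw":0},{"grip":-0.29,"tx":0,"ty":0,"tz":0,"yaw":0}]}}

```text
t: 3.1
eef_pos: [0.4753, -0.2531, 0.2264]
tool_rot: [0.247, -3.131, -0.001]
force: [-0.2, -0.1, -0.3]
opening: 0.645
gripper_force: 0.0
```

```bash
python3 st.py .4744 -.2537 .036
```

```text
t 3.1 p [ 0.4753 -0.2531  0.2264] tilt [-0.  0. -1.] yang 99.02 panel [-0.205   0.1303] F [-0.24 -0.11 -0.28] open 60.0 g 0.0 j6 [-0.54 -0.18  1.73  0.    1.59 -2.27]
tool delta units [ 0.0022 -0.0013  0.476 ]
```

>>> {"name": "play_rows", "arguments": {"moves": [{"grip":-0.29,"tx":0.002,"ty":-0.001,"tz":0.11,"yaw":0},{"grip":-0.29,"tx":0,"ty":0,"tz":0.11,"yaw":0},{"grip":-0.29,"tx":0,"ty":0,"tz":0.11,"yaw":0},{"grip":-0.29,"tx":0,"ty":0,"tz":0.08,"yaw":0},{"grip":-0.29,"tx":0,"ty":0,"tz":0.04,"yaw":0},{"grip":-0.29,"tx":0,"ty":0,"tz":0.025,"yaw":0},{"grip":-0.29,"tx":0,"ty":0,"tz":0,"yaw":0},{"grip":-0.29,"tx":0,"ty":0,"tz":0,"yaw":0}]}}

```text
t: 4.1
eef_pos: [0.4752, -0.2542, 0.0378]
tool_rot: [-0.252, 3.13, -0.001]
force: [0.0, -0.5, -0.4]
opening: 0.645
gripper_force: 0.0
```

>>> {"name": "play_rows", "arguments": {"moves": [{"grip":-0.29,"tx":-0.02,"ty":0,"tz":0,"yaw":0},{"grip":-0.29,"tx":-0.02,"ty":0,"tz":0,"yaw":0},{"grip":-0.29,"tx":-0.02,"ty":0,"tz":0,"yaw":0},{"grip":-0.29,"tx":-0.02,"ty":0,"tz":0,"yaw":0},{"grip":-0.29,"tx":-0.02,"ty":0,"tz":0,"yaw":0},{"grip":-0.29,"tx":-0.02,"ty":0,"tz":0,"yaw":0},{"grip":-0.29,"tx":-0.02,"ty":0,"tz":0,"yaw":0},{"grip":-0.29,"tx":-0.02,"ty":0,"tz":0,"yaw":0}]}}

```text
t: 5.1
eef_pos: [0.5384, -0.2436, 0.0366]
tool_rot: [0.252, -3.131, -0.0]
force: [-3.6, 0.4, 2.5]
opening: 0.645
gripper_force: 2.1
```

```bash
python3 st.py
```

```text
t 5.1 p [ 0.5384 -0.2436  0.0366] tilt [-0.  0. -1.] yang 99.2 panel [-0.1412  0.1296] F [-3.63  0.35  2.51] open 60.0 g 2.1 j6 [-0.47  0.05  1.83  0.    1.26 -2.2 ]
```

>>> {"name": "play_rows", "arguments": {"moves": [{"grip":-0.29,"tx":-0.02,"ty":0,"tz":0,"yaw":0},{"grip":-0.29,"tx":-0.02,"ty":0,"tz":0,"yaw":0},{"grip":-0.29,"tx":-0.02,"ty":0,"tz":0,"yaw":0},{"grip":-0.29,"tx":-0.02,"ty":0,"tz":0,"yaw":0},{"grip":-0.29,"tx":-0.01,"ty":0,"tz":0,"yaw":0},{"grip":-0.29,"tx":-0.005,"ty":0,"tz":0,"yaw":0}]}}

```text
t: 5.85
eef_pos: [0.5756, -0.2375, 0.0366]
tool_rot: [0.252, -3.131, -0.0]
force: [-3.4, 0.3, 2.7]
opening: 0.644
gripper_force: 1.9
```

>>> {"name": "play_rows", "arguments": {"moves": [{"grip":-0.29,"tx":-0.005,"ty":0,"tz":0,"yaw":0}]}}

```text
t: 5.98
eef_pos: [0.5774, -0.2373, 0.0366]
tool_rot: [0.252, -3.131, -0.0]
force: [-3.0, -0.4, 1.0]
opening: 0.646
gripper_force: 1.7
```

>>> {"name": "play_rows", "arguments": {"moves": [{"grip":-0.29,"tx":-0.005,"ty":0,"tz":0,"yaw":0}]}}

```text
t: 6.1
eef_pos: [0.5793, -0.2369, 0.0365]
tool_rot: [0.252, -3.131, -0.0]
force: [-3.2, 0.3, 1.1]
opening: 0.643
gripper_force: 1.5
```

>>> {"name": "play_rows", "arguments": {"moves": [{"grip":-0.29,"tx":-0.004,"ty":0,"tz":0,"yaw":0}]}}

```text
t: 6.22
eef_pos: [0.581, -0.2367, 0.0365]
tool_rot: [0.252, -3.131, -0.0]
force: [-2.2, -0.1, 1.1]
opening: 0.646
gripper_force: 1.4
```

```bash
python3 st.py
```

```text
t 6.22 p [ 0.581  -0.2367  0.0365] tilt [-0.  0. -1.] yang 99.2 panel [-0.0981  0.1297] F [-2.24 -0.14  1.07] open 60.1 g 1.4 j6 [-0.43  0.13  1.74  0.    1.27 -2.16]
```

>>> {"name": "play_rows", "arguments": {"moves": [{"grip":-0.29,"tx":-0.004,"ty":0,"tz":0,"yaw":0},{"grip":-0.29,"tx":-0.004,"ty":0,"tz":0,"yaw":0}]}}

```text
t: 6.48
eef_pos: [0.5827, -0.2363, 0.0366]
tool_rot: [0.251, -3.128, -0.001]
force: [-26.2, 0.1, 13.0]
opening: 0.647
gripper_force: 13.0
```

>>> {"name": "play_rows", "arguments": {"moves": [{"grip":-0.29,"tx":-0.004,"ty":0,"tz":0,"yaw":0}]}}

```text
t: 6.6
eef_pos: [0.5828, -0.2362, 0.0366]
tool_rot: [0.251, -3.124, -0.001]
force: [-42.1, 0.5, 21.9]
opening: 0.644
gripper_force: 20.7
```

>>> {"name": "play_rows", "arguments": {"moves": [{"grip":-0.29,"tx":-0.003,"ty":0,"tz":0,"yaw":0},{"grip":-0.29,"tx":0,"ty":0,"tz":0,"yaw":0}]}}

```text
t: 6.85
eef_pos: [0.5828, -0.2362, 0.0366]
tool_rot: [0.25, -3.122, -0.002]
force: [-44.7, -0.7, 23.0]
opening: 0.643
gripper_force: 22.2
```

```bash
python3 st.py
```

```text
t 6.85 p [ 0.5828 -0.2362  0.0366] tilt [-0.01  0.   -1.  ] yang 99.17 panel [-0.0961  0.1298] F [-44.66  -0.73  23.04] open 59.8 g 22.2 j6 [-0.42  0.14  1.73 -0.    1.28 -2.15]
```

>>> {"name": "play_rows", "arguments": {"moves": [{"grip":-0.29,"tx":0.025,"ty":0,"tz":0,"yaw":0},{"grip":-0.29,"tx":0.035,"ty":0,"tz":0,"yaw":0},{"grip":0.14,"tx":0,"ty":0,"tz":-0.07,"yaw":0},{"grip":0.14,"tx":0,"ty":0,"tz":-0.09,"yaw":0},{"grip":0.14,"tx":0,"ty":0,"tz":-0.05,"yaw":0.028},{"grip":0.14,"tx":0,"ty":0,"tz":0,"yaw":0.028},{"grip":0.14,"tx":0,"ty":0,"tz":0,"yaw":0.028},{"grip":0.14,"tx":0,"ty":0,"tz":0,"yaw":0.028},{"grip":0.14,"tx":0,"ty":0,"tz":0,"yaw":0.028},{"grip":0.14,"tx":0,"ty":0,"tz":0,"yaw":0.028},{"grip":0.14,"tx":0,"ty":0,"tz":0,"yaw":0.028}]}}

```text
t: 8.22
eef_pos: [0.563, -0.2396, 0.1207]
tool_rot: [1.61, 2.697, 0.0]
force: [-1.0, -0.5, -0.3]
opening: 0.429
gripper_force: 0.0
```

>>> {"name": "play_rows", "arguments": {"moves": [{"grip":0.14,"tx":0,"ty":0,"tz":0,"yaw":0.028},{"grip":0.14,"tx":0,"ty":0,"tz":0,"yaw":0.026},{"grip":0.14,"tx":0.1,"ty":0.07,"tz":0,"yaw":0},{"grip":0.14,"tx":0.1,"ty":0.07,"tz":0,"yaw":0},{"grip":0.14,"tx":0,"ty":0,"tz":0,"yaw":0},{"grip":0.14,"tx":0,"ty":0,"tz":0,"yaw":0}]}}

```text
t: 8.98
eef_pos: [0.6054, -0.1518, 0.1206]
tool_rot: [2.035, 2.393, -0.0]
force: [-0.0, -0.9, -0.0]
opening: 0.431
gripper_force: 0.0
```

```bash
python3 st.py; python3 - <<'E'
from h import *
c=cam('top');save(c,'t1.png')
E
```

```text
t 8.97 p [ 0.6054 -0.1518  0.1206] tilt [ 0. -0. -1.] yang 9.23 panel [-0.0604  0.2095] F [-0.01 -0.88 -0.02] open 40.0 g 0.0 j6 [-0.29  0.05  1.68 -0.    1.41 -0.45]
```

View pics/t1.png

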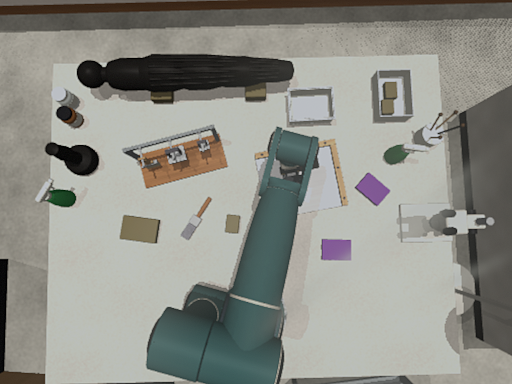

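>>> {"name": "play_rows", "arguments": {"moves": [{"grip":0.14,"tx":0.031,"ty":0.02,"tz":0,"yaw":0},{"grip":0.14,"tx":0,"ty":0,"tz":0.09,"yaw":0},{"grip":0.14,"tx":0,"ty":0,"tz":0.08,"yaw":0},{"grip":0.14,"tx":0,"ty":0,"tz":0.039,"yaw":0},{"grip":0.14,"tx":0,"ty":0,"tz":0,"yaw":0}]}}

```text
t: 9.65
eef_pos: [0.6113, -0.1381, 0.0365]
tool_rot: [-2.036, -2.391, 0.001]
force: [-0.0, 0.2, 0.8]
opening: 0.431
gripper_force: 0.0
```

>>> {"name": "play_rows", "arguments": {"moves": [{"grip":0.14,"tx":-0.02,"ty":0,"tz":0,"yaw":0},{"grip":0.14,"tx":-0.02,"ty":0,"tz":0,"yaw":0},{"grip":0.14,"tx":-0.02,"ty":0,"tz":0,"yaw":0},{"grip":0.14,"tx":-0.02,"ty":0,"tz":0,"yaw":0},{"grip":0.14,"tx":-0.02,"ty":0,"tz":0,"yaw":0}]}}

```text
t: 10.28
eef_pos: [0.6181, -0.178, 0.0373]
tool_rot: [-2.036, -2.392, -0.001]
force: [-0.6, 4.3, 2.5]
opening: 0.43
gripper_force: 2.2
```

```bash
python3 st.py
```

```text
t 10.28 p [ 0.6181 -0.178   0.0373] tilt [ 0.  0. -1.] yang 9.2 panel [-0.052   0.1817] F [-0.64  4.31  2.5 ] open 40.0 g 2.2 j6 [-0.32  0.16  1.71  0.    1.27 -0.48]
```

Now 45 mm more, slowing toward contact.

>>> {"name": "play_rows", "arguments": {"moves": [{"grip":0.14,"tx":-0.02,"ty":0,"tz":0,"yaw":0},{"grip":0.14,"tx":-0.02,"ty":0,"tz":0,"yaw":0},{"grip":0.14,"tx":-0.02,"ty":0,"tz":0,"yaw":0},{"grip":0.14,"tx":-0.02,"ty":0,"tz":0,"yaw":0},{"grip":0.14,"tx":-0.01,"ty":0,"tz":0,"yaw":0},{"grip":0.14,"tx":-0.005,"ty":0,"tz":0,"yaw":0}]}}

```text
t: 11.02
eef_pos: [0.6241, -0.2154, 0.037]
tool_rot: [-2.036, -2.392, -0.0]
force: [0.1, 3.8, 2.5]
opening: 0.433
gripper_force: 2.0
```

>>> {"name": "play_rows", "arguments": {"moves": [{"grip":0.14,"tx":-0.005,"ty":0,"tz":0,"yaw":0},{"grip":0.14,"tx":-0.005,"ty":0,"tz":0,"yaw":0}]}}

```text
t: 11.28
eef_pos: [0.6247, -0.2191, 0.037]
tool_rot: [-2.036, -2.393, 0.0]
force: [-0.1, 3.3, 1.1]
opening: 0.432
gripper_force: 1.9
```

>>> {"name": "play_rows", "arguments": {"moves": [{"grip":0.14,"tx":-0.005,"ty":0,"tz":0,"yaw":0},{"grip":0.14,"tx":-0.005,"ty":0,"tz":0,"yaw":0}]}}

```text
t: 11.52
eef_pos: [0.6253, -0.2231, 0.037]
tool_rot: [-2.036, -2.392, 0.0]
force: [-1.1, 3.8, 1.9]
opening: 0.435
gripper_force: 1.8
```

```bash
python3 st.py
```

```text
t 11.53 p [ 0.6253 -0.2231  0.037 ] tilt [-0.  0. -1.] yang 9.2 panel [-0.0521  0.136 ] F [-1.1   3.83  1.88] open 40.4 g 1.8 j6 [-0.38  0.2   1.66 -0.    1.28 -0.54]
```

>>> {"name": "play_rows", "arguments": {"moves": [{"grip":0.14,"tx":-0.005,"ty":0,"tz":0,"yaw":0},{"grip":0.14,"tx":-0.005,"ty":0,"tz":0,"yaw":0}]}}

```text
t: 11.78
eef_pos: [0.6259, -0.2272, 0.037]
tool_rot: [-2.036, -2.392, 0.0]
force: [-0.9, 3.4, 1.3]
opening: 0.431
gripper_force: 1.7
```

>>> {"name": "play_rows", "arguments": {"moves": [{"grip":0.14,"tx":-0.004,"ty":0,"tz":0,"yaw":0}]}}

```text
t: 11.9
eef_pos: [0.6262, -0.2287, 0.037]
tool_rot: [-2.036, -2.392, 0.0]
force: [-0.6, 4.0, 1.6]
opening: 0.429
gripper_force: 1.6
```

>>> {"name": "play_rows", "arguments": {"moves": [{"grip":0.14,"tx":-0.004,"ty":0,"tz":0,"yaw":0}]}}

```text
t: 12.02
eef_pos: [0.6264, -0.2289, 0.037]
tool_rot: [-2.035, -2.391, -0.003]
force: [-3.8, 20.9, 8.0]
opening: 0.428
gripper_force: 10.6
```

```bash
python3 st.py
```

```text
t 12.03 p [ 0.6264 -0.2289  0.037 ] tilt [-0.001  0.003 -1.   ] yang 9.2 panel [-0.052   0.1301] F [-3.83 20.9   8.01] open 39.8 g 10.6 j6 [-0.39  0.21  1.65  0.    1.28 -0.55]
```

>>> {"name": "play_rows", "arguments": {"moves": [{"grip":0.14,"tx":0.025,"ty":0,"tz":0,"yaw":0},{"grip":0.14,"tx":0.04,"ty":0,"tz":0,"yaw":0},{"grip":0.14,"tx":0,"ty":0,"tz":-0.09,"yaw":0},{"grip":-0.29,"tx":0,"ty":0,"tz":-0.12,"yaw":0},{"grip":-0.29,"tx":-0.08,"ty":-0.07,"tz":0,"yaw":-0.026},{"grip":-0.29,"tx":0,"ty":0,"tz":0,"yaw":-0.028},{"grip":-0.29,"tx":0,"ty":0,"tz":0,"yaw":-0.028},{"grip":-0.29,"tx":0,"ty":0,"tz":0,"yaw":-0.028},{"grip":-0.29,"tx":0,"ty":0,"tz":0,"yaw":-0.028},{"grip":-0.29,"tx":0,"ty":0,"tz":0,"yaw":-0.028},{"grip":-0.29,"tx":0,"ty":0,"tz":0,"yaw":-0.028},{"grip":-0.29,"tx":0,"ty":0,"tz":0,"yaw":-0.028}]}}

```text
t: 13.52
eef_pos: [0.5997, -0.2399, 0.121]
tool_rot: [0.015, 3.141, -0.001]
force: [-0.5, -0.2, 0.3]
opening: 0.645
gripper_force: 0.0
```

>>> {"name": "play_rows", "arguments": {"moves": [{"grip":-0.29,"tx":0,"ty":0,"tz":0,"yaw":-0.028},{"grip":-0.29,"tx":0.12,"ty":-0.08,"tz":0,"yaw":0},{"grip":-0.29,"tx":0,"ty":-0.08,"tz":0,"yaw":0},{"grip":-0.29,"tx":0,"ty":0,"tz":0,"yaw":0}]}}

```text
t: 14.02
eef_pos: [0.5623, -0.3125, 0.121]
tool_rot: [-0.249, 3.132, -0.001]
force: [0.5, -0.2, 0.9]
opening: 0.643
gripper_force: 0.0
```

```bash
python3 st.py
```

```text
t 14.03 p [ 0.5623 -0.3125  0.121 ] tilt [ 0.    -0.001 -1.   ] yang 99.1 panel [-0.1286  0.0578] F [ 0.48 -0.18  0.88] open 59.8 g 0.0 j6 [-0.55  0.09  1.64 -0.    1.41 -2.28]
```

>>> {"name": "play_rows", "arguments": {"moves": [{"grip":-0.29,"tx":0,"ty":0.004,"tz":0.1,"yaw":0},{"grip":-0.29,"tx":0,"ty":0,"tz":0.08,"yaw":0},{"grip":-0.29,"tx":0,"ty":0,"tz":0.03,"yaw":0},{"grip":-0.29,"tx":-0.03,"ty":0,"tz":0,"yaw":0},{"grip":-0.29,"tx":-0.03,"ty":0,"tz":0,"yaw":0},{"grip":-0.29,"tx":-0.007,"ty":0,"tz":0,"yaw":0},{"grip":-0.29,"tx":-0.005,"ty":0,"tz":0,"yaw":0},{"grip":-0.29,"tx":0,"ty":0,"tz":0,"yaw":0}]}}

```text
t: 15.02
eef_pos: [0.5909, -0.3053, 0.0372]
tool_rot: [-0.252, 3.131, -0.0]
force: [-0.4, 0.6, -0.7]
opening: 0.646
gripper_force: 0.0
```

>>> {"name": "play_rows", "arguments": {"moves": [{"grip":-0.29,"tx":-0.005,"ty":0,"tz":0,"yaw":0}]}}

```text
t: 15.15
eef_pos: [0.5926, -0.305, 0.0371]
tool_rot: [0.252, -3.131, 0.0]
force: [-0.1, 0.0, 0.2]
opening: 0.644
gripper_force: 0.0
```

>>> {"name": "play_rows", "arguments": {"moves": [{"grip":-0.29,"tx":-0.005,"ty":0,"tz":0,"yaw":0}]}}

```text
t: 15.28
eef_pos: [0.5936, -0.3048, 0.0371]
tool_rot: [0.251, -3.129, -0.0]
force: [-22.0, -0.4, 10.8]
opening: 0.648
gripper_force: 10.9
```

```bash
python3 st.py
```

```text
t 15.28 p [ 0.5936 -0.3048  0.0371] tilt [-0.003 -0.    -1.   ] yang 99.18 panel [-0.0965  0.0604] F [-22.    -0.39  10.82] open 60.3 g 10.9 j6 [-0.51  0.21  1.65 -0.    1.28 -2.24]
```

>>> {"name": "play_rows", "arguments": {"moves": [{"grip":-0.29,"tx":0.025,"ty":0,"tz":0,"yaw":0},{"grip":-0.29,"tx":0.04,"ty":0,"tz":0,"yaw":0},{"grip":-0.61,"tx":0,"ty":0,"tz":-0.12,"yaw":0},{"grip":-0.61,"tx":0,"ty":0,"tz":-0.14,"yaw":0},{"grip":-0.61,"tx":0,"ty":0,"tz":-0.14,"yaw":0},{"grip":-0.61,"tx":0,"ty":0,"tz":-0.14,"yaw":0},{"grip":-0.61,"tx":0,"ty":0,"tz":-0.1,"yaw":-0.0133},{"grip":-0.61,"tx":0,"ty":0,"tz":0,"yaw":0},{"grip":-0.61,"tx":0,"ty":0,"tz":0,"yaw":0}]}}

```text
t: 16.4
eef_pos: [0.5685, -0.3088, 0.2921]
tool_rot: [0.381, -3.118, -0.001]
force: [-0.1, -0.6, -0.5]
opening: 0.804
gripper_force: 0.0
```

```bash
python3 st.py .6525 .276 .29
```

```text
t 16.4 p [ 0.5685 -0.3088  0.2921] tilt [-0.001  0.    -1.   ] yang 103.93 panel [-0.1219  0.0605] F [-0.12 -0.64 -0.51] open 74.8 g 0.0 j6 [-0.54  0.05  1.41  0.    1.69 -2.35]
tool delta units [-0.5559  1.3683  0.0057]
```

>>> {"name": "play_rows", "arguments": {"moves": [{"grip":-0.61,"tx":-0.0463,"ty":0.114,"tz":0,"yaw":0},{"grip":-0.61,"tx":-0.0463,"ty":0.114,"tz":0,"yaw":0},{"grip":-0.61,"tx":-0.0463,"ty":0.114,"tz":0,"yaw":0},{"grip":-0.61,"tx":-0.0463,"ty":0.114,"tz":0,"yaw":0},{"grip":-0.61,"tx":-0.0463,"ty":0.114,"tz":0,"yaw":0},{"grip":-0.61,"tx":-0.0463,"ty":0.114,"tz":0,"yaw":0},{"grip":-0.61,"tx":-0.0463,"ty":0.114,"tz":0,"yaw":0},{"grip":-0.61,"tx":-0.0463,"ty":0.114,"tz":0,"yaw":0},{"grip":-0.61,"tx":-0.0463,"ty":0.114,"tz":0,"yaw":0},{"grip":-0.61,"tx":-0.0463,"ty":0.114,"tz":0,"yaw":0},{"grip":-0.61,"tx":-0.0463,"ty":0.114,"tz":0,"yaw":0},{"grip":-0.61,"tx":-0.0463,"ty":0.114,"tz":0,"yaw":0}]}}

```text
t: 17.9
eef_pos: [0.6521, 0.2773, 0.291]
tool_rot: [0.381, -3.116, 0.001]
force: [0.2, -0.8, -1.0]
opening: 0.801
gripper_force: 0.0
```

>>> {"name": "play_rows", "arguments": {"moves": [{"grip":-0.61,"tx":0,"ty":0,"tz":0,"yaw":0},{"grip":-0.61,"tx":0,"ty":0,"tz":0,"yaw":0}]}}

```text
t: 18.15
eef_pos: [0.6522, 0.2755, 0.2916]
tool_rot: [0.382, -3.116, 0.001]
force: [-0.5, -0.1, 0.2]
opening: 0.804
gripper_force: 0.0
```

```bash
python3 st.py .6525 .276 .174; python3 - <<'E'
from h import *
t=cam('top');s=cam('side')
a=cv2.resize(t['img'][120:225,245:360],None,fx=4,fy=4,interpolation=cv2.INTER_CUBIC)
b=cv2.resize(s['img'][60:200,220:340],None,fx=3,fy=3,interpolation=cv2.INTER_CUBIC)
o=np.zeros((420,820,3),np.uint8);o[:420,:460]=a;o[:420,460:820]=b
cv2.imwrite('pics/c2.png',o[:,:800,::-1])
x0,x1,y0,y1=262,338,140,200
g=t['img'].max(2)[y0:y1,x0:x1]
th,m=cv2.threshold(g,0,255,cv2.THRESH_OTSU+cv2.THRESH_BINARY_INV)
cs,_=cv2.findContours(m,cv2.RETR_EXTERNAL,cv2.CHAIN_APPROX_NONE)
k=max(cs,key=cv2.contourArea)[:,0]+[x0,y0]
P=np.array([onz(t,u,v,.044)[:2] for u,v in k])*1000
print(th,cv2.minAreaRect(P.astype(np.float32)),proj(s,[.6525,.276,.209]))
E
```

```text
t 18.15 p [0.6522 0.2755 0.2916] tilt [-0.002 -0.001 -1.   ] yang 103.98 panel [0.0541 0.6239] F [-0.49 -0.14  0.22] open 74.8 g 0.0 j6 [ 0.36  0.18  1.27 -0.    1.7  -1.45]
tool delta units [-0.0016  0.0011  0.2939]
139.0 ((635.3641967773438, -291.7386474609375), (100.89839172363281, 124.3083724975586), 8.73553466796875) (np.float64(279.1467398464851), np.float64(107.49500514448614))
```

View pics/c2.png

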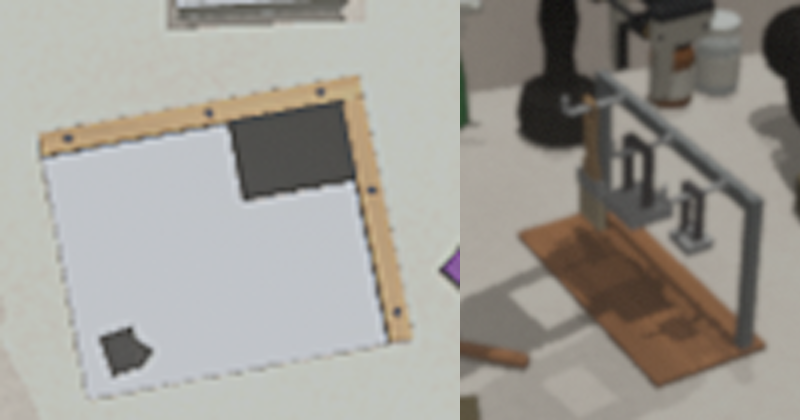

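The slab sits flush in the corner in the left crop (230–355,100–200), touching both battens. The weight still hangs on the middle hook at (640,180) in the right crop, undisturbed. I'll lower the fingers around the handle legs.

>>> {"name": "play_rows", "arguments": {"moves": [{"grip":-0.61,"tx":-0.0016,"ty":0.001,"tz":0.06,"yaw":0},{"grip":-0.61,"tx":0,"ty":0,"tz":0.06,"yaw":0},{"grip":-0.61,"tx":0,"ty":0,"tz":0.05,"yaw":0},{"grip":-0.61,"tx":0,"ty":0,"tz":0.03,"yaw":0},{"grip":-0.61,"tx":0,"ty":0,"tz":0,"yaw":0}]}}

```text
t: 18.88
eef_pos: [0.6529, 0.2762, 0.2124]
tool_rot: [0.382, -3.117, 0.0]
force: [0.4, -0.2, -0.0]
opening: 0.8
gripper_force: 0.0
```

>>> {"name": "play_rows", "arguments": {"moves": [{"grip":-0.61,"tx":0,"ty":0,"tz":0.04,"yaw":0},{"grip":-0.61,"tx":0,"ty":0,"tz":0.04,"yaw":0},{"grip":-0.61,"tx":0,"ty":0,"tz":0.014,"yaw":0},{"grip":-0.61,"tx":0,"ty":0,"tz":0,"yaw":0}]}}

```text
t: 19.38
eef_pos: [0.6529, 0.2765, 0.1749]
tool_rot: [0.383, -3.117, 0.0]
force: [0.2, 0.7, -1.2]
opening: 0.802
gripper_force: 0.0
```

```bash
python3 st.py .6525 .276 .174; python3 - <<'E'
from h import *
t=cam('top');s=cam('side')
a=cv2.resize(t['img'][110:200,115:240],None,fx=3.2,fy=3.2,interpolation=cv2.INTER_CUBIC)
b=cv2.resize(s['img'][60:200,240:340],None,fx=4,fy=4,interpolation=cv2.INTER_CUBIC)
o=np.zeros((560,800,3),np.uint8);o[:288,:400]=a;o[:560,400:800]=b
cv2.imwrite('pics/c3.png',o[:,:,::-1])
E
```

```text
t 19.38 p [0.6529 0.2765 0.1749] tilt [-0.001 -0.    -1.   ] yang 103.99 panel [0.055  0.6247] F [ 0.17  0.7  -1.19] open 74.6 g 0.0 j6 [ 0.36  0.21  1.42 -0.    1.51 -1.45]
tool delta units [ 0.0012 -0.0009  0.0022]
```

View pics/c3.png

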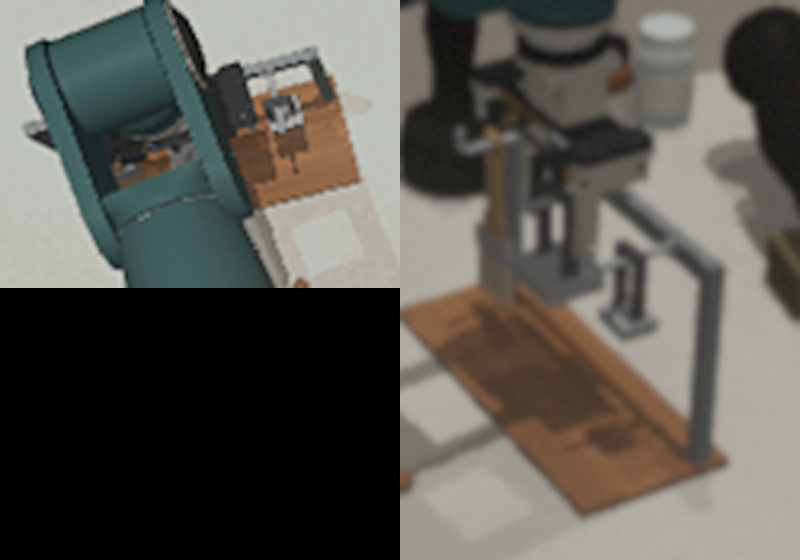

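The fingers straddle the handle, one leg on each side (side crop ~(550,200)), and nothing else is touched. Closing now.

>>> {"name": "play_rows", "arguments": {"moves": [{"grip":0.2,"tx":0,"ty":0,"tz":0,"yaw":0},{"grip":0.2,"tx":0,"ty":0,"tz":0,"yaw":0},{"grip":0.2,"tx":0,"ty":0,"tz":0,"yaw":0},{"grip":0.2,"tx":0,"ty":0,"tz":0,"yaw":0}], "newtons": 40}}

```text
t: 19.98
eef_pos: [0.653, 0.2767, 0.1757]
tool_rot: [-0.383, 3.118, 0.001]
force: [-1.7, 3.3, 1.2]
opening: 0.535
gripper_force: 40.0
```

```bash
python3 st.py
```

```text
t 19.98 p [0.653  0.2767 0.1757] tilt [ 0.  0. -1.] yang 104.0 panel [0.0551 0.6249] F [-1.67  3.3   1.17] open 49.7 g 40.0 j6 [ 0.36  0.21  1.42  0.    1.51 -1.45]
```

>>> {"name": "play_rows", "arguments": {"moves": [{"grip":0.2,"tx":0,"ty":0,"tz":-0.01,"yaw":0},{"grip":0.2,"tx":0,"ty":0,"tz":-0.02,"yaw":0},{"grip":0.2,"tx":0,"ty":0,"tz":-0.025,"yaw":0},{"grip":0.2,"tx":0,"ty":0,"tz":-0.025,"yaw":0},{"grip":0.2,"tx":0,"ty":0,"tz":-0.015,"yaw":0},{"grip":0.2,"tx":0,"ty":0,"tz":0,"yaw":0},{"grip":0.2,"tx":0,"ty":0,"tz":0,"yaw":0}]}}

```text
t: 20.85
eef_pos: [0.6529, 0.2765, 0.2131]
tool_rot: [0.383, -3.118, 0.0]
force: [-0.4, 1.0, -5.4]
opening: 0.533
gripper_force: 40.0
```

```bash
python3 st.py
```

```text
t 20.85 p [0.6529 0.2765 0.2131] tilt [-0. -0. -1.] yang 103.99 panel [0.055  0.6247] F [-0.41  1.01 -5.35] open 49.5 g 40.0 j6 [ 0.36  0.19  1.38 -0.    1.57 -1.45]
```

>>> {"name": "play_rows", "arguments": {"moves": [{"grip":0.2,"tx":0.02,"ty":0,"tz":0,"yaw":0},{"grip":0.2,"tx":0.04,"ty":0,"tz":0,"yaw":0},{"grip":0.2,"tx":0.05,"ty":0,"tz":0,"yaw":0},{"grip":0.2,"tx":0.05,"ty":0,"tz":0,"yaw":0},{"grip":0.2,"tx":0.05,"ty":0,"tz":0,"yaw":0},{"grip":0.2,"tx":0.04,"ty":0,"tz":0,"yaw":0},{"grip":0.2,"tx":0.02,"ty":0,"tz":0,"yaw":0},{"grip":0.2,"tx":0,"ty":0,"tz":0,"yaw":0},{"grip":0.2,"tx":0,"ty":0,"tz":0,"yaw":0}]}}

```text
t: 21.98
eef_pos: [0.5486, 0.2505, 0.2134]
tool_rot: [-0.382, 3.118, 0.0]
force: [-0.3, 0.5, -5.9]
opening: 0.535
gripper_force: 40.0
```

```bash
python3 st.py; python3 - <<'E'
from h import *
s=cam('side');t=cam('top')
b=cv2.resize(s['img'][60:210,200:340],None,fx=3.9,fy=3.9,interpolation=cv2.INTER_CUBIC)
cv2.imwrite('pics/c4.png',b[:,:,::-1])
# refined slab centre: erode away thin links
x0,x1,y0,y1=295,338,140,175
g=t['img'].max(2)[y0:y1,x0:x1]
m=((g<100)*255).astype(np.uint8);m=cv2.morphologyEx(m,cv2.MORPH_OPEN,np.ones((5,5),np.uint8))
cs,_=cv2.findContours(m,cv2.RETR_EXTERNAL,cv2.CHAIN_APPROX_NONE)
k=max(cs,key=cv2.contourArea)[:,0]+[x0,y0]
P=np.array([onz(t,u,v,.044)[:2] for u,v in k])*1000
print(cv2.minAreaRect(P.astype(np.float32)))
E
```

```text
t 21.98 p [0.5486 0.2505 0.2134] tilt [ 0.  0. -1.] yang 103.98 panel [-0.0522  0.6157] F [-0.27  0.51 -5.89] open 49.7 g 40.0 j6 [ 0.39 -0.04  1.62  0.    1.56 -1.43]
((642.467041015625, -291.98388671875), (84.0663070678711, 120.04034423828125), 8.650712013244629)
```

View pics/c4.png

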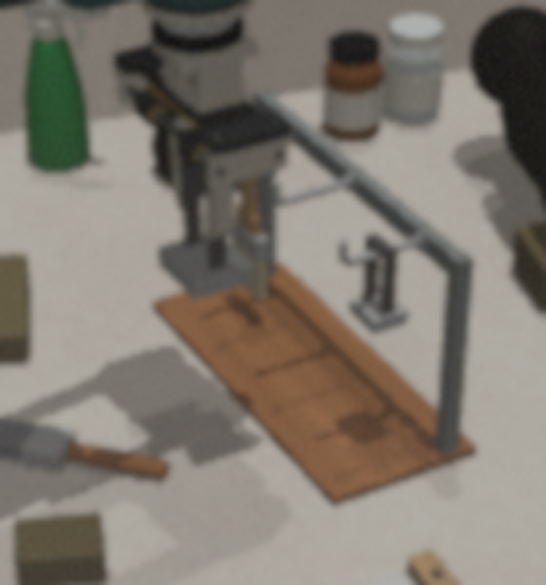

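The weight hangs level in the gripper, clear of the hook, and the small weight and flat brush are undisturbed. I'll carry it over to the slab.

>>> {"name": "play_rows", "arguments": {"moves": [{"grip":0.2,"tx":0,"ty":0,"tz":0,"yaw":0.0067},{"grip":0.2,"tx":0,"ty":0,"tz":0,"yaw":0.0066},{"grip":0.2,"tx":0,"ty":0,"tz":0,"yaw":0},{"grip":0.2,"tx":0,"ty":0,"tz":0,"yaw":0}]}}

```text
t: 22.58
eef_pos: [0.5483, 0.2504, 0.2133]
tool_rot: [0.253, -3.131, 0.0]
force: [0.4, 1.0, -5.8]
opening: 0.536
gripper_force: 40.0
```

```bash
python3 st.py .6428 -.2935 .2134
```

```text
t 22.57 p [0.5483 0.2504 0.2133] tilt [-0. -0. -1.] yang 99.25 panel [-0.0524  0.6157] F [ 0.44  0.97 -5.78] open 49.9 g 40.0 j6 [ 0.39 -0.04  1.62  0.    1.56 -1.35]
tool delta units [-1.4400e-02 -1.3801e+00 -1.0000e-04]
```

>>> {"name": "play_rows", "arguments": {"moves": [{"grip":0.2,"tx":-0.0006,"ty":-0.03,"tz":0,"yaw":0},{"grip":0.2,"tx":-0.0006,"ty":-0.06,"tz":0,"yaw":0},{"grip":0.2,"tx":-0.0006,"ty":-0.07,"tz":0,"yaw":0},{"grip":0.2,"tx":-0.0007,"ty":-0.07,"tz":0,"yaw":0},{"grip":0.2,"tx":-0.0007,"ty":-0.07,"tz":0,"yaw":0},{"grip":0.2,"tx":-0.0007,"ty":-0.07,"tz":0,"yaw":0},{"grip":0.2,"tx":-0.0007,"ty":-0.07,"tz":0,"yaw":0},{"grip":0.2,"tx":-0.0007,"ty":-0.07,"tz":0,"yaw":0},{"grip":0.2,"tx":-0.0007,"ty":-0.07,"tz":0,"yaw":0},{"grip":0.2,"tx":-0.0007,"ty":-0.07,"tz":0,"yaw":0},{"grip":0.2,"tx":-0.0007,"ty":-0.07,"tz":0,"yaw":0},{"grip":0.2,"tx":-0.0007,"ty":-0.07,"tz":0,"yaw":0}]}}

```text
t: 24.08
eef_pos: [0.6018, -0.0627, 0.2135]
tool_rot: [-0.252, 3.131, -0.0]
force: [0.6, 0.4, -5.1]
opening: 0.536
gripper_force: 40.0
```

>>> {"name": "play_rows", "arguments": {"moves": [{"grip":0.2,"tx":-0.0007,"ty":-0.07,"tz":0,"yaw":0},{"grip":0.2,"tx":-0.0007,"ty":-0.07,"tz":0,"yaw":0},{"grip":0.2,"tx":-0.0007,"ty":-0.07,"tz":0,"yaw":0},{"grip":0.2,"tx":-0.0007,"ty":-0.07,"tz":0,"yaw":0},{"grip":0.2,"tx":-0.0007,"ty":-0.07,"tz":0,"yaw":0},{"grip":0.2,"tx":-0.0007,"ty":-0.07,"tz":0,"yaw":0},{"grip":0.2,"tx":-0.0007,"ty":-0.07,"tz":0,"yaw":0},{"grip":0.2,"tx":-0.0007,"ty":-0.06,"tz":0,"yaw":0},{"grip":0.2,"tx":-0.0007,"ty":-0.04,"tz":0,"yaw":0},{"grip":0.2,"tx":0,"ty":0,"tz":0,"yaw":0},{"grip":0.2,"tx":0,"ty":0,"tz":0,"yaw":0}]}}

```text
t: 25.45
eef_pos: [0.6422, -0.2931, 0.2134]
tool_rot: [0.252, -3.131, -0.001]
force: [-0.4, 0.5, -6.0]
opening: 0.535
gripper_force: 40.0
```

```bash
python3 st.py .6428 -.2935 .1087
```

```text
t 25.45 p [ 0.6422 -0.2931  0.2134] tilt [-0.  0. -1.] yang 99.22 panel [-0.0466  0.0642] F [-0.39  0.55 -6.04] open 49.8 g 40.0 j6 [-0.46  0.19  1.38  0.    1.57 -2.2 ]
tool delta units [-0.0013 -0.0013  0.2618]
```

>>> {"name": "play_rows", "arguments": {"moves": [{"grip":0.2,"tx":-0.0013,"ty":-0.0013,"tz":0.03,"yaw":0},{"grip":0.2,"tx":0,"ty":0,"tz":0.05,"yaw":0},{"grip":0.2,"tx":0,"ty":0,"tz":0.05,"yaw":0},{"grip":0.2,"tx":0,"ty":0,"tz":0.05,"yaw":0},{"grip":0.2,"tx":0,"ty":0,"tz":0.04,"yaw":0},{"grip":0.2,"tx":0,"ty":0,"tz":0.025,"yaw":0},{"grip":0.2,"tx":0,"ty":0,"tz":0,"yaw":0},{"grip":0.2,"tx":0,"ty":0,"tz":0,"yaw":0}]}}

```text
t: 26.45
eef_pos: [0.6431, -0.2942, 0.1163]
tool_rot: [-0.252, 3.131, -0.001]
force: [-0.1, -0.1, -4.3]
opening: 0.536
gripper_force: 40.0
```

```bash
python3 st.py; python3 - <<'E'
from h import *
s=cam('side')
b=cv2.resize(s['img'][170:320,240:385],None,fx=4,fy=4,interpolation=cv2.INTER_CUBIC)
C=np.array([.6985,-.349]);a=np.radians(9.2);ex=np.array([np.cos(a),np.sin(a)]);ey=np.array([-ex[1],ex[0]])
c0=np.array([.6428,-.2935])
def mark(P,col):
    u,v=proj(s,P);cv2.circle(b,(int((u-240+.5)*4),int((v-170+.5)*4)),3,col,-1)
for i,j in((-1,-1),(1,-1),(1,1),(-1,1)):
    mark([*(c0+ex*.030*i+ey*.035*j),.053],(255,0,0))   # expected weight base corners (9 mm above)
    mark([*(c0+ex*.0425*i+ey*.06*j),.044],(0,255,0))
cv2.imwrite('pics/c5.png',b[:,:,::-1])
E
```

```text
t 26.45 p [ 0.6431 -0.2942  0.1163] tilt [ 0.001 -0.001 -1.   ] yang 99.2 panel [-0.046  0.063] F [-0.09 -0.06 -4.34] open 49.8 g 40.0 j6 [-0.47  0.23  1.49 -0.    1.42 -2.2 ]
```

View pics/c5.png

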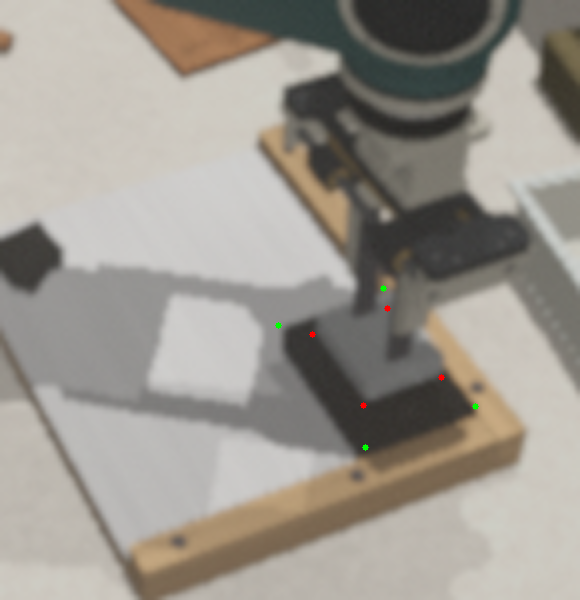

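The weight hovers just above the slab; its block corners at (318,345), (368,402) and (447,372) match the expected red marks to within a few mm. Lowering it slowly.

>>> {"name": "play_rows", "arguments": {"moves": [{"grip":0.2,"tx":0,"ty":0,"tz":0.006,"yaw":0},{"grip":0.2,"tx":0,"ty":0,"tz":0.006,"yaw":0},{"grip":0.2,"tx":0,"ty":0,"tz":0.006,"yaw":0},{"grip":0.2,"tx":0,"ty":0,"tz":0,"yaw":0}]}}

```text
t: 27.0
eef_pos: [0.6426, -0.294, 0.1079]
tool_rot: [0.252, -3.131, -0.0]
force: [-0.5, -0.1, -5.6]
opening: 0.535
gripper_force: 40.0
```

>>> {"name": "play_rows", "arguments": {"moves": [{"grip":0.2,"tx":0,"ty":0,"tz":0.004,"yaw":0},{"grip":0.2,"tx":0,"ty":0,"tz":0.004,"yaw":0}]}}

```text
t: 27.25
eef_pos: [0.6428, -0.294, 0.105]
tool_rot: [-0.252, 3.131, -0.0]
force: [0.1, -0.6, -6.3]
opening: 0.536
gripper_force: 40.0
```

>>> {"name": "play_rows", "arguments": {"moves": [{"grip":0.2,"tx":0,"ty":0,"tz":0.003,"yaw":0}]}}

```text
t: 27.38
eef_pos: [0.6428, -0.2941, 0.1039]
tool_rot: [-0.252, 3.131, -0.0]
force: [-2.3, 1.8, 3.7]
opening: 0.535
gripper_force: 40.0
```

```bash
python3 st.py
```

```text
t 27.38 p [ 0.6428 -0.2941  0.1039] tilt [ 0. -0. -1.] yang 99.2 panel [-0.0462  0.0631] F [-2.33  1.78  3.69] open 49.8 g 40.0 j6 [-0.47  0.24  1.5  -0.    1.4  -2.2 ]
```

>>> {"name": "play_rows", "arguments": {"moves": [{"grip":0.2,"tx":0,"ty":0,"tz":0,"yaw":0},{"grip":-0.2,"tx":0,"ty":0,"tz":0,"yaw":0},{"grip":-0.6,"tx":0,"ty":0,"tz":0,"yaw":0},{"grip":-0.6,"tx":0,"ty":0,"tz":0,"yaw":0},{"grip":-0.6,"tx":0,"ty":0,"tz":0,"yaw":0}]}}

```text
t: 28.0
eef_pos: [0.6428, -0.294, 0.104]
tool_rot: [-0.252, 3.131, -0.0]
force: [-0.3, 0.1, -0.0]
opening: 0.794
gripper_force: 0.0
```

>>> {"name": "play_rows", "arguments": {"moves": [{"grip":-0.6,"tx":0,"ty":0,"tz":-0.03,"yaw":0},{"grip":-0.6,"tx":0,"ty":0,"tz":-0.06,"yaw":0},{"grip":-0.6,"tx":0,"ty":0,"tz":-0.1,"yaw":0},{"grip":-0.6,"tx":0,"ty":0,"tz":-0.12,"yaw":0},{"grip":-0.6,"tx":0,"ty":0,"tz":-0.12,"yaw":0},{"grip":-0.6,"tx":0.12,"ty":0,"tz":0,"yaw":0},{"grip":-0.6,"tx":0.12,"ty":0,"tz":0,"yaw":0},{"grip":-0.6,"tx":0.12,"ty":0.1,"tz":0,"yaw":0},{"grip":-0.6,"tx":0,"ty":0.14,"tz":0,"yaw":0},{"grip":-0.6,"tx":0,"ty":0.14,"tz":0,"yaw":0},{"grip":-0.6,"tx":0,"ty":0,"tz":0,"yaw":0},{"grip":-0.6,"tx":0,"ty":0,"tz":0,"yaw":0}]}}

```text
t: 29.5
eef_pos: [0.4764, -0.1671, 0.2774]
tool_rot: [-0.253, 3.13, -0.002]
force: [-0.2, -0.8, 0.3]
opening: 0.801
gripper_force: 0.0
```

```bash
python3 st.py; python3 - <<'E'
from h import *
t=cam('top');s=cam('side')
a=cv2.resize(t['img'][120:220,250:350],None,fx=4,fy=4,interpolation=cv2.INTER_CUBIC)
b=cv2.resize(s['img'][190:320,250:380],None,fx=3,fy=3,interpolation=cv2.INTER_CUBIC)
o=np.zeros((400,790,3),np.uint8);o[:400,:400]=a;o[:390,400:790]=b
cv2.imwrite('pics/c6.png',o[:,:,::-1])
E
```

```text
t 29.5 p [ 0.4764 -0.1671  0.2774] tilt [ 0.002 -0.001 -1.   ] yang 99.24 panel [-0.1901  0.215 ] F [-0.2  -0.81  0.32] open 74.5 g 0.0 j6 [-0.39 -0.27  1.72 -0.    1.68 -2.12]
```

View pics/c6.png

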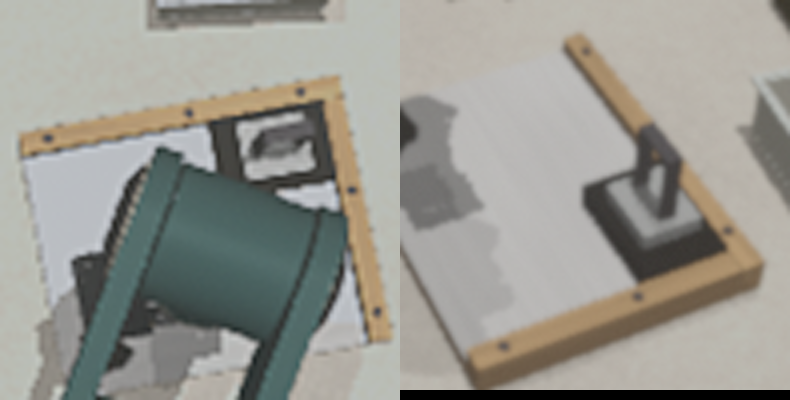

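The slab is flush against both battens. The weight stands flat near its middle (top crop ~(278,148), with similar margins on opposite sides), and the gripper is clear. Handing in.

```bash
python3 -c "
from h import *
print(job_done())"
```

```text
the job is handed in; nothing more can be done
None
```

I slid the slab flush into the corner against both battens, set the steel weight flat near its middle, and handed the job in at about 29.5 s of the 72 s limit; the hand-in returned no verdict.

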